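# Close the tuck flap of the spare-film case

### The arm

A 7-joint arm with a two-finger parallel gripper is mounted at the origin on the work surface. World frame = base frame: x ahead of the robot, y to its left, z up, the work surface at z = 0. Lengths are in mm, angles in rad, forces in N, time in s.
With the tool pointing down it reaches from about 400 to 875 mm from the base axis. Payload 4.4 kg.
Tool frame: the origin (TCP) lies between the finger pads; the fingertips stand ctrl.finger_overhang ahead of it and the grasp point (between the pads) lies 11 mm behind it (ctrl.finger_overhang is the distance from the TCP to the fingertips, in mm); z points along the fingers, y is the direction in which the jaws open and shut (so a half turn about z gives the same grasp; the last joint's range is limited). The gripper opens to 85 mm and grips with 20 to 120 N. Pads are 22 mm wide; open, the fingers measure 114 mm over their backs; the gripper's body (76 mm by 85 mm) begins 54 mm behind the grasp point. The pads swing forward as they close: fully open they stand 13 mm farther back than shut.
Start: joints at [1.047, 0.628, 0.038, 1.517, -0.027, 0.996, -0.02], TCP at [287.312, -583.069, 239.313] pointing down, gripper open.
Joint ranges: [-3.06, 3.06], [-0.37, 2.12], [-1.25, 1.32], [0.18, 2.47], [-1.1, 4.24], [0.23, 1.98], [-2.94, 2.94]. Speed limits (rad/s): [2.57, 2.57, 3.14, 3.14, 3.14, 3.14, 3.14].

### API

Orientations are given as [roll, pitch, yaw] about the fixed x, y, z axes, in that order (R = Rz(yaw) Ry(pitch) Rx(roll)).
In Python, from cell import ctrl gives the robot as it stands. The module is installed in compiled form; this text tells all that it offers.
- The arm moves only by the tool step_arm, never from a script. Its argument "deltas" is a list that holds one entry, the list of rows, each a list of 7 numbers: the opening, from 0 (shut) to 1 (fully open), then the shift along the world's x, y, z in mm, then the turn, a rotation vector about the world's x, y, z in rad. In form: [[[grip, tx, ty, tz, rx, ry, rz], ...]]. A call has 1 to 10 rows; each row shifts and turns the commanded pose from where the row before left it; what a row does not reach is not made up. A row lasts 1/12 s, in which the tool goes at most 41.7 mm and 7.16 degrees, less where a joint would pass 70% of its speed; a pose out of reach is approached as far as the arm can. A call is refused whole if a number of a shift passes 41.7 or a number of a turn 0.125, either way. A call with a gripper value outside its range is refused whole. The fingers move at their own pace and stop on an object; the grip force is fixed at half the most. Time passes only in rows, so rows that do not move let the fingers close. It gives the time, the measured TCP pose, the force and the opening at its end, in the units of the state.
- ctrl.read_state(): the state, without advancing time (a new reading comes with each control period).
- ctrl.get_image(name): name is "scene" or "top" or "wrist"; returns (picture, depth): 384x512x3 uint8, red, green, blue; 384x512 float32, mm along the optical axis (not along the pixel's ray), 0 where there is no reading.
- ctrl.camera_info(name): a dict with "intrinsics" (3x3 intrinsics, pixels), "distortion" ([k1, k2, p1, p2, k3] as OpenCV has them; the pictures are not rectified), "rvec" (rotation vector, rad) and "tvec" (3), from world to camera coordinates, as OpenCV has them. Camera axes: x right, y down, z forward; pixel columns grow to the right and rows downward; lengths in mm; the calibration is good to about 2 mm. A picture is of the moment at which its call begins: read the wrist's pose just before it. camera_info takes no time and is no camera call; for the wrist camera it gives the pose at the moment of the call.
- ctrl.finish_job(): hands the job in, once; it reports no verdict.
The state is a dict: "clock": time; "qpos": joint angles; "qd": joint speeds; "tau": joint torques, N m; "eef_pos": TCP position; "tool_rot": TCP orientation; "force": force on the tool from outside, world axes, zero at the start; "torque": the same for the moment, N m; "width": finger opening in mm.
Only numpy, scipy, OpenCV 4.12 (cv2) and the standard library are available. Lean on these libraries where they do the work, as an engineer would, in place of code of your own. Each camera call takes 0.05 s, during which the arm holds its last target.

### The job

Close the grey spares case so that no dust gets on the release films: push its orange flap over the open bay, tuck the white-edged yellow tongue in under the black strap, and press the flap down flat. Work with the fingers only, pushing and pressing: do not pick up or shift the case, and leave the thumbscrew on its deck and everything standing around it undisturbed.

Things in the scene. Friction and masses are not known exactly. Their poses are not given: they have to be found in the camera images.
- case: loose grey plastic box, 200 (x) x 160 (y) x 40 mm high, about 0.85 kg; origin at the centre of its underside, z up, x from the hinge side (towards the robot) to the far side. The near part of its top is an open bay (films 11 mm below the top); from x = -22 mm to the far edge the top is a flat deck at z = 40 mm. A black strap bridges the deck at x = 20 to 38 mm.
- hinge (a point): middle of the flap's hinge line, which runs along the case's y at case x = -88 mm, z = 42.5 mm; axes as the case
- flap (a joint): angle of the orange flap (72 mm from hinge to crease, 138 mm wide, 3 mm thick) at its hinge, rad: 0 = lying flat over the bay, pi/2 = standing upright, more = leaning back towards the robot; up to 2.2. It starts roughly upright and stays where it is left; about 0.1 N m moves it. Slippery plastic.
- crease (a point): middle of the crease that joins flap and tongue, 72 mm from the hinge; axes as the flap (x away from the hinge, z out of the face that lies uppermost when closed). With the tongue's edge on the deck short of the strap, pressing the crease down slides the edge in beneath the strap.
- tongue (a joint): bend of the tongue at the crease, rad: 0 = straight on from the flap, growing towards the flap's underside, 1.6 at most, never the other way. Stays where left; about 0.008 N m moves it, far less than the flap. It starts nearly straight and would so land on top of the strap: it must be bent down so that its edge meets the deck short of the strap.
- tongue_edge (a point): middle of the free edge of the yellow tongue (50 mm from crease to edge, 92 mm wide, 2.5 mm thick, a white stripe along the edge); axes as the tongue (x from crease to edge)
- strap_edge (a point): middle of the strap's edge facing the hinge, on its underside (case x = 20, z = 49 mm); axes as the case. The strap is a rigid bar: underside 9 mm and top 13 mm above the deck, 18 mm wide in x, open 104 mm wide between its feet, 124 mm long. With the flap closed flat, the tongue's edge lies 14 mm past this edge and 6.5 mm below it.
- thumbscrew: spare vat thumbscrew standing on the case's deck, black knurled head 18 mm across and 10 mm high with a steel stud up to 22 mm; origin at the centre of its underside
- resin_bottle: black bottle with red cap, 68 mm across, 150 mm tall, beside the case; origin at the centre of its underside
- cutters: flush cutters with red handles, about 130 mm long, 14 mm high, lying beside the case; origin at the middle, on the bench
- printed_gear: small grey printed gear with a hub, 47 mm across, 26 mm high, beyond the far side of the case; origin at the centre of its underside
- scraper: plate scraper with black handle and steel blade, about 190 mm long, 16 mm high, lying beside the case; origin under its middle
- wash_bottle: white bottle with blue cap, 64 mm across, 165 mm tall; origin at the centre of its underside
- mixing_cup: clear cup, 72 mm across, 85 mm tall; origin at the centre of its underside
- screw_jar: amber jar with black lid, 60 mm across, 75 mm tall; origin at the centre of its underside
Mind the look-alikes: they are no part of the job. Leave any pink look-alike of the resin_bottle alone.

How it is judged (in metres and radians):
At the end, for the whole second after the job is handed in: The flap lies flat over the bay (within 0.1 rad), the tongue's edge is at least 7 mm in beneath the strap, the case stands level at rest within 20 mm of where it was, and every other thing is within 25 mm of where it was, bottles, cup and jar upright (value of joint flap below 0.1 rad and x of tongue_edge in the frame of strap_edge above 0.007 m and z of tongue_edge in the frame of strap_edge below 0 m and linear speed of case below 0.01 m/s and angle between case's own z axis and vertical below 0.03 rad and height (world z) of case below 0.004 m and distance of case from where it was at the start of the episode below 0.02 m and distance of each of thumbscrew, resin_bottle, cutters, printed_gear, scraper, wash_bottle, mixing_cup, screw_jar from where it was at the start of the episode below 0.025 m and angle between each of resin_bottle, wash_bottle, mixing_cup, screw_jar's own z axis and vertical below 0.2 rad); the robot touches nothing.
It fails at once if the case or its flap is touched with the arm or the gripper's body instead of the fingers (contact force between the arm and case above 2 N).
It fails at once if the case is lifted or tipped (height (world z) of case above 0.008 m or angle between case's own z axis and vertical above 0.08 rad).
It fails at once if the case is shifted by more than 20 mm (distance of case from where it was at the start of the episode above 0.02 m).
It fails at once if the thumbscrew or another thing beside the case is moved by more than 25 mm or lifted (distance of any of thumbscrew, resin_bottle, cutters, printed_gear, scraper, wash_bottle, mixing_cup, screw_jar from where it was at the start of the episode above 0.025 m).
It fails at once if a bottle, the cup or the jar is tipped (angle between any of resin_bottle, wash_bottle, mixing_cup, screw_jar's own z axis and vertical above 0.3 rad).
It also fails if it takes over 48 s, if anything falls off the work surface, if the arm or the gripper's body presses on something with over 40 N, if the wrist force passes 120 N, or if a joint passes its speed limit or range.

## Working session

There is one attempt and no reset: what is moved stays moved. The work goes in short steps, Python scripts to look and compute and a tool call to move; the robot and the scene stay as the last step left them, time stands still between calls to the robot, and variables do not carry over. Pictures are saved under pics/ and viewed, and the job is handed in when it is done.

Besides the shell and the picture viewer there is one more tool, called after ">>>" as a command line: name --argument value ..., lists and objects as JSON in quotes. step_arm: Moves the arm, as the interface text tells. Its arguments: {"type":"object","properties":{"deltas":{"type":"array"}},"required":["deltas"]}

```bash
mkdir -p pics; ls
cat > h.py <<'E'
import numpy as np,cv2
from cell import ctrl
def grab(n,tag):
    ci=ctrl.camera_info(n); im,d=ctrl.get_image(n)
    cv2.imwrite(f'pics/{tag}.png',im[:,:,::-1]); np.savez(f'pics/{tag}.npz',im=im,d=d,K=ci['intrinsics'],D=ci['distortion'],r=ci['rvec'],t=ci['tvec'])
    return im,d,ci
def load(tag):
    z=np.load(f'pics/{tag}.npz'); return z
def pts(z,uv,d=None):
    K=np.array(z['K'],float);D=np.array(z['D'],float);uv=np.array(uv,float).reshape(-1,2)
    n=cv2.undistortPoints(uv.reshape(-1,1,2),K,D).reshape(-1,2)
    R,_=cv2.Rodrigues(np.array(z['r'],float));t=np.array(z['t'],float).ravel()
    ray=np.c_[n,np.ones(len(n))]
    return R,t,ray
def depthpts(z,uv):
    R,t,ray=pts(z,uv); uv=np.array(uv).reshape(-1,2).astype(int)
    d=z['d'][uv[:,1],uv[:,0]]
    return (ray*d[:,None]-t)@R, d
def plane(z,uv,h):
    R,t,ray=pts(z,uv); c=-R.T@t; w=ray@R
    return c+w*((h-c[2])/w[:,2])[:,None]
E
python3 - <<'E'
from h import *
s=ctrl.read_state(); print(s, ctrl.finger_overhang)
for n in ['scene','top','wrist']:
    grab(n,n+'0')
E
```

```text
pics
{'clock': 0.0, 'qpos': array([ 1.04716049,  0.62931697,  0.03843563,  1.51839027, -0.02701386,
        0.99632687, -0.01998422]), 'qd': array([ 3.55814917e-04,  4.21909997e-04, -2.85717349e-04, -1.04275553e-05,
        1.27866776e-03, -4.90176745e-04, -1.01459734e-04]), 'tau': array([ 1.52028692e-04, -5.63409519e+01,  1.22635368e+00, -1.93454719e+01,
        1.10242702e-02,  1.04923625e-02, -2.97564299e-06]), 'eef_pos': array([ 287.05932872, -582.47662321,  238.40074821]), 'tool_rot': array([-3.13966884e+00,  9.21973571e-06,  4.57848698e-01]), 'force': array([ 0.32066182, -0.15802307, -0.130972  ]), 'torque': array([ 0.03108723,  0.00336069, -0.01347505]), 'width': 85.34312875378762} 8.0
```

View pics/scene0.png

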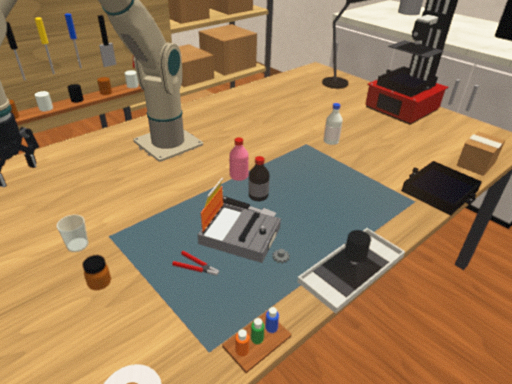

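View pics/top0.png

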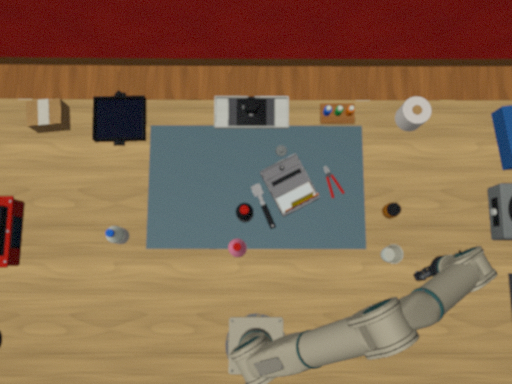

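View pics/wrist0.png

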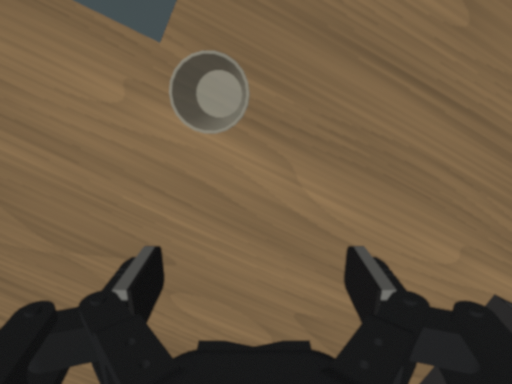

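The scene view shows the case at about (240,228), with the orange flap up at (212,205), cutters at (195,263), the gear at (281,256), the resin bottle at (259,180) and a pink look-alike at (238,160). In the top view the case is at (290,183), the scraper at (264,205) and the resin bottle at (244,212). Next, close crops and measurements.

Run:
```python
from h import *
z=load('top0'); im=z['im'][130:250,225:355]; cv2.imwrite('pics/topc.png',cv2.resize(im[:,:,::-1],None,fx=5,fy=5,interpolation=cv2.INTER_CUBIC)[:600,:650])
z2=load('scene0'); im=z2['im'][165:275,165:300]; cv2.imwrite('pics/scc.png',cv2.resize(im[:,:,::-1],None,fx=5,fy=5,interpolation=cv2.INTER_CUBIC)[:600,:])
for z in (z,z2):
    R,t,_=pts(z,[[0,0]]); print('cam',-R.T@t, z['K'].ravel())
z=load('top0')
for n,uv,h in [('case',(290,183),40),('resin',(244,212),150),('scr',(264,205),10),('cutters',(333,181),10),('gear',(282,150),26),('pink',(237,247),150)]:
    print(n,plane(z,uv,h).round(), depthpts(z,uv))
```

```text
cam [ 275.59370742    7.49430306 1904.51978084] [484.3337432    0.         257.05273432   0.         484.3337432
 189.88274665   0.           0.           1.        ]
cam [1312.48084202 -720.35336752  846.37798902] [412.67812707   0.         254.84301618   0.         412.67812707
 192.621601     0.           0.           1.        ]
case [[ 613. -133.   40.]] (array([[ 614.28283596, -132.92061957,   34.92441693]]), array([1900.624], dtype=float32))
resin [[486.  44. 150.]] (array([[485.47532229,  44.44179948, 151.57366335]]), array([1763.3757], dtype=float32))
scr [[530. -31.  10.]] (array([[530.0265545 , -31.25595417,  12.49686368]]), array([1908.3217], dtype=float32))
cutters [[ 627. -306.   10.]] (array([[ 627.65399322, -306.32646946,    7.94744516]]), array([1930.4509], dtype=float32))
gear [[ 750. -103.   26.]] (array([[ 750.4815562 , -103.22011151,   22.17938014]]), array([1935.3711], dtype=float32))
pink [[359.  69. 150.]] (array([[358.89235197,  68.93970032, 149.93298929]]), array([1744.0776], dtype=float32))
```

View pics/topc.png

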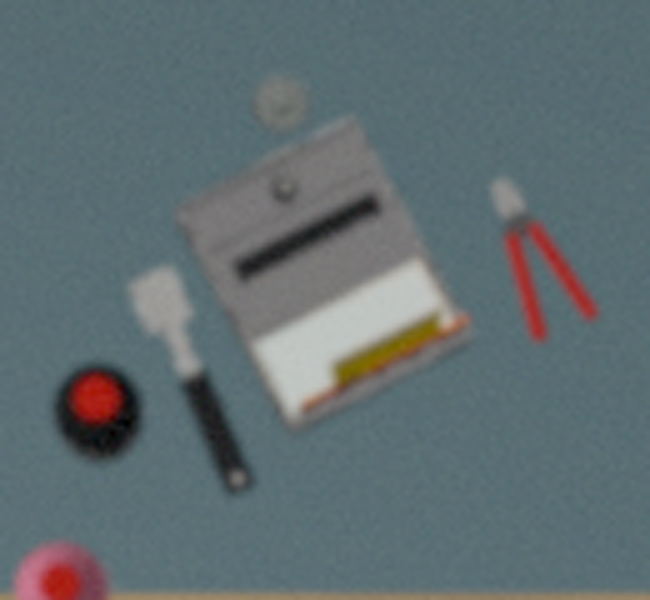

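View pics/scc.png

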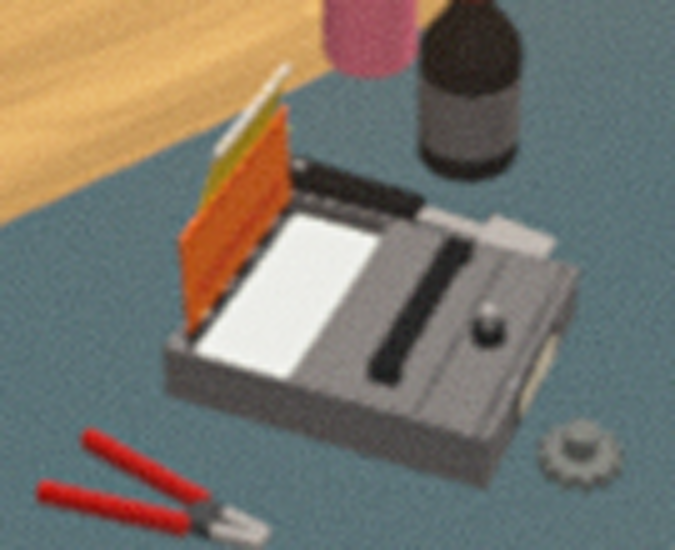

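Run:
```python
from h import *
z=load('top0'); im=z['im']
o=np.array([225,130])
def c(p): return np.array(p)/5+o-0.4
hsv=cv2.cvtColor(im,cv2.COLOR_RGB2HSV)
# strap: dark in region
m=((hsv[...,2]<75)).astype(np.uint8); 
mm=np.zeros_like(m); mm[165:190,268:305]=m[165:190,268:305]
n,l,st,ce=cv2.connectedComponentsWithStats(mm)
for i in range(1,n):print(st[i],ce[i])
i=1+np.argmax(st[1:,4]); yy,xx=np.where(l==i)
P=plane(z,np.c_[xx,yy],53); mu=P.mean(0); u,s,v=np.linalg.svd(P[:,:2]-mu[:2]); print('strap',mu,'dir',v[0], 'len',np.ptp((P[:,:2]-mu[:2])@v[0]))
d=v[0]; d=d if d[1]>0 else -d
yaw=np.arctan2(-d[0],d[1]); print('yaw',yaw)
for nm,p,h in [('farL',(183,213),40),('farR',(352,118),40),('nearL',(296,430),40),('nearR',(468,338),40),('thumb',(285,186),55)]:
    print(nm,plane(z,c(p),h).round(1))
ex=np.array([np.cos(yaw),np.sin(yaw)]); ey=np.array([-ex[1],ex[0]])
print('case origin from strap',mu[:2]-29*ex)
C=np.mean([plane(z,c(p),40)[0][:2] for p in [(183,213),(352,118),(296,430),(468,338)]],0);print('origin corners',C)
```

```text
[272 169  29  17 116] [285.9137931  176.95689655]
strap [ 634.90687634 -115.92850016   53.        ] dir [-0.46469373  0.88547148] len 119.72617297762193
yaw 0.483288697422426
farL [[656.2 -19.8  40. ]]
farR [[ 733.1 -153.5   40. ]]
nearL [[ 485.1 -107.3   40. ]]
nearR [[ 557.4 -241.8   40. ]]
thumb [[674.8 -99.3  55. ]]
case origin from strap [ 609.22820351 -129.40461836]
origin corners [ 607.96440225 -130.60126903]
```

>>> step_arm --deltas '[[[0,0,0,20,0,0,0],[0,0,20,20,0,0,0],[0,5,35,20,0,0,0],[0,5,40,0,0,0,0],[0,10,40,0,0,0,0],[0,10,40,0,0,0,0],[0,10,40,0,0,0,0],[0,20,35,0,0,0,0],[0,20,35,0,0,0,0],[0,20,35,0,0,0,0]]]'

```text
clock: 0.98
eef_pos: [387.6, -261.3, 299.5]
tool_rot: [3.141, -0.0, 0.457]
force: [0.9, -0.6, 1.0]
width: 0.4
```

>>> step_arm --deltas '[[[0,30,25,0,0,0,0.026],[0,22,21,0,0,0,0],[0,0,0,0,0,0,0],[0,0,0,0,0,0,0]]]'

```text
clock: 1.32
eef_pos: [440.3, -215.3, 299.1]
tool_rot: [-3.141, -0.0, 0.488]
force: [-0.0, -0.4, 0.2]
width: 0.2
```

Run:
```python
from h import *
s=ctrl.read_state();print(s['clock'],s['eef_pos'],s['tool_rot'],s['force'],s['width'])
grab('wrist','w1');grab('scene','s1')
z=load('w1');R,t,_=pts(z,[[0,0]]);print(-R.T@t,R[2])
```

```text
1.3167 [ 440.3216804  -215.34423847  299.05275687] [-3.14100913e+00 -1.16984638e-04  4.88226057e-01] [-0.00564557 -0.44762553  0.2329871 ] 0.2039617640584634
[ 506.10372629 -180.15582591  434.00611679] [-0.2587362  -0.1350876  -0.95645539]
```

View pics/w1.png

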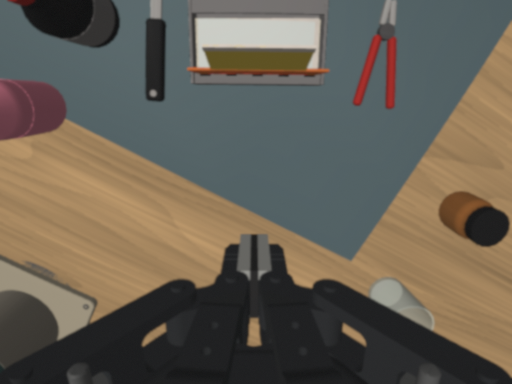

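The wrist view shows the flap from above: orange crease along row 70 (cols 188–328), yellow tongue behind it at rows 48–70, case edges at cols 188–327, scraper (155,60) and cutters (378,60) at either side. Now measuring flap and tongue angles.

```bash
cat >> h.py <<'E'
O=np.array([608.6,-130.,0]);YAW=0.483
EX=np.array([np.cos(YAW),np.sin(YAW),0]);EY=np.array([-EX[1],EX[0],0])
def tocase(P):
    d=np.atleast_2d(P)-O; return np.c_[d@EX,d@EY,d[:,2]]
E
python3 - <<'E'
from h import *
for tag in ('w1','s1'):
    z=load(tag);hsv=cv2.cvtColor(z['im'],cv2.COLOR_RGB2HSV)
    H=hsv[...,0];S=hsv[...,1];V=hsv[...,2]
    for nm,m in [('orange',(H<14)&(H>3)&(S>170)),('yellow',(H>=20)&(H<34)&(S>150))]:
        m=m&(z['d']>0)
        if tag=='w1': m[110:]=0;m[:,:180]=0;m[:,340:]=0
        else: m[:160]=0;m[245:]=0;m[:,:195]=0;m[:,235:]=0
        yy,xx=np.where(m)
        P,d=depthpts(z,np.c_[xx,yy]);c=tocase(P)
        print(tag,nm,len(xx)); 
        for q in (5,50,95): print(q,np.percentile(c,q,axis=0).round(1))
        # line fit z vs x
        k=(c[:,2]>45)&(abs(c[:,0]+88)<60)
        if k.sum()>10:
            u,s,v=np.linalg.svd(c[k]-c[k].mean(0),full_matrices=False);print('  plane normal',v[2],c[k].mean(0),s)
z=load('w1')
im=z['im'][:110,130:410];cv2.imwrite('pics/w1c.png',cv2.resize(im[:,:,::-1],None,fx=2.8,fy=2.8,interpolation=cv2.INTER_CUBIC))
for uv in [(188,71),(328,71),(204,48),(315,48),(258,48),(258,60),(258,68),(258,71)]:
    print(uv,tocase(depthpts(z,uv)[0]).round(1))
E
```

```text
w1 orange 394
5 [-89.7 -59.2  72.3]
50 [-89.2   0.7 104.8]
95 [-88.4  59.  114.2]
  plane normal [-0.99996421  0.00440425 -0.00722351] [-89.15044228   0.3583531  100.78662285] [754.49551303 281.77603465   6.70959333]
w1 yellow 1531
5 [-87.6 -38.6 120.8]
50 [-82.7   0.4 137.3]
95 [-78.9  38.9 152.3]
  plane normal [-0.96627056  0.00413304  0.25749588] [-82.97608132   0.41491366 137.14415954] [970.29592652 415.68425225  13.57217278]
s1 orange 411
5 [-88.7 -64.2  45.5]
50 [-87.1  -6.4  77.6]
95 [-85.5  58.6 108.7]
  plane normal [ 0.99984226 -0.00335307  0.01744149] [-87.13408757  -5.18372316  79.2038386 ] [782.43224709 383.81445953  17.77029094]
s1 yellow 53
5 [-87.  -43.2 118.9]
50 [-83.1  -3.7 131.2]
95 [-79.4  36.4 143.3]
  plane normal [ 0.95523515 -0.00442736 -0.29581448] [-82.88318798  -4.23743402 131.64600952] [185.79850498  59.00356851   2.74145561]
(188, 71) [[-81.7  90.3   1.1]]
(328, 71) [[-89.4 -67.8 114. ]]
(204, 48) [[-75.8  44.5 159.8]]
(315, 48) [[-75.7 -45.3 163.4]]
(258, 48) [[-76.2   0.5 163.2]]
(258, 60) [[-82.7   0.2 138.6]]
(258, 68) [[-87.9  -0.  120.8]]
(258, 71) [[-89.8  -0.2 110.3]]
```

View pics/w1c.png

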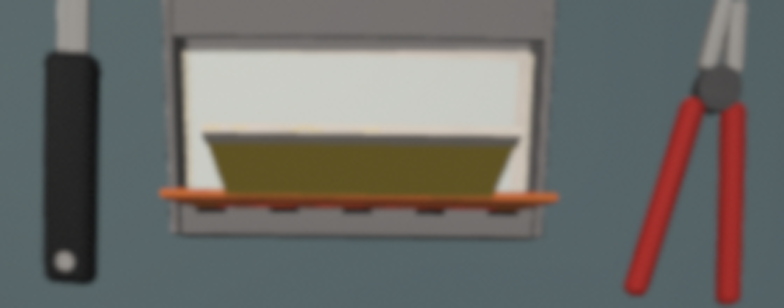

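>>> step_arm --deltas '[[[0,16.5,8,-33,0,0,0],[0,16.5,8,-33,0,0,0],[0,16.5,8,-33,0,0,0],[0,16.5,7.5,-35,0,0,0],[0,0,0,0,0,0,0],[0,0,0,0,0,0,0]]]'

```text
clock: 1.92
eef_pos: [503.3, -186.1, 163.2]
tool_rot: [-3.138, 0.004, 0.483]
force: [-0.9, -0.4, 0.6]
width: 0.2
```

Run:
```python
from h import *
s=ctrl.read_state();print(tocase(s['eef_pos']).round(1),s['tool_rot'],s['force'])
grab('wrist','w2');grab('scene','s2')
z=load('s2');im=z['im'][100:275,150:300];cv2.imwrite('pics/s2c.png',cv2.resize(im[:,:,::-1],None,fx=3.4,fy=3.4,interpolation=cv2.INTER_CUBIC))
```

```text
[[-119.3   -0.8  163.2]] [-3.13798039  0.00440302  0.4827859 ] [-0.88643302 -0.36108638  0.60571357]
```

View pics/w2.png

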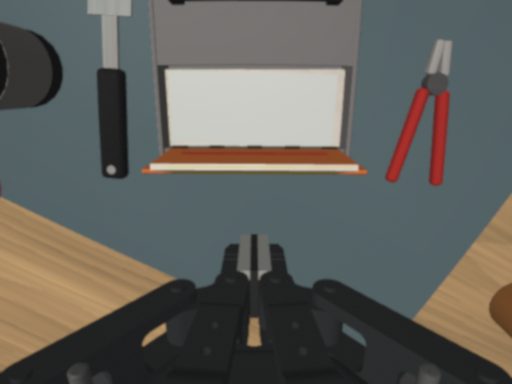

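View pics/s2c.png

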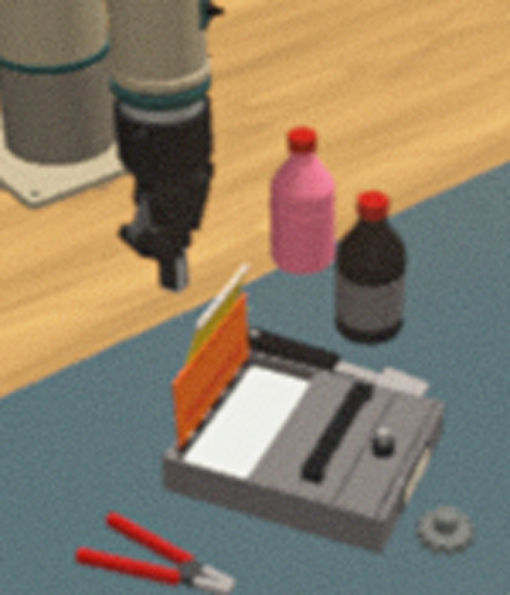

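The gripper stands behind the flap (tips at crop (175,285)), clear of everything. Now I'll bend the tongue along an arc.

>>> step_arm --deltas '[[[0,11,6,-2,0,0,0],[0,11,6,-1,0,0,0],[0,6,3,-1,0,0,0],[0,6,3,-2,0,0,0],[0,4,2,-3.5,0,0,0],[0,4,2,-3.5,0,0,0],[0,6,3.3,-9,0,0,0],[0,2,1,-7,0,0,0],[0,0,0,0,0,0,0]]]'

```text
clock: 2.77
eef_pos: [554.7, -158.4, 134.2]
tool_rot: [-3.139, 0.002, 0.485]
force: [-0.5, -0.3, -1.3]
width: 0.2
```

```bash
cat > look.py <<'E'
import sys
from h import *
t=sys.argv[1]
s=ctrl.read_state();print(s['clock'],tocase(s['eef_pos']).round(1),s['tool_rot'].round(3),s['force'].round(2))
grab('scene','s'+t)
z=load('s'+t);im=z['im'][150:265,175:300];cv2.imwrite(f'pics/s{t}c.png',cv2.resize(im[:,:,::-1],None,fx=5,fy=5,interpolation=cv2.INTER_CUBIC))
hsv=cv2.cvtColor(z['im'],cv2.COLOR_RGB2HSV);H,S,V=[hsv[...,i] for i in range(3)]
for nm,m in [('orange',(H<14)&(H>3)&(S>170)),('yellow',(H>=20)&(H<34)&(S>150)&(V>40))]:
    m=m&(z['d']>0); m[:160]=0;m[248:]=0;m[:,:195]=0;m[:,265:]=0
    yy,xx=np.where(m)
    if len(xx)<15: print(nm,len(xx));continue
    P,d=depthpts(z,np.c_[xx,yy]);c=tocase(P)
    k=(c[:,2]>35)&(c[:,0]>-115)&(c[:,0]<60)&(abs(c[:,1])<75);c=c[k]
    print(nm,len(c),np.percentile(c,[3,50,97],axis=0).round(1).tolist())
    u,q,v=np.linalg.svd(c-c.mean(0),full_matrices=False);n=v[2]*np.sign(v[2][0]+1e-9);print('  normal',n.round(3),'mean',c.mean(0).round(1), 'dir angle',np.arctan2(n[0],-n[2]).round(3))
E
python3 look.py 3
```

```text
2.7667 [[-6.090e+01 -1.000e-01  1.342e+02]] [-3.139e+00  2.000e-03  4.850e-01] [-0.49 -0.34 -1.27]
orange 211 [[-88.8, -67.5, 42.8], [-87.1, -38.4, 66.7], [-85.4, 22.6, 107.9]]
  normal [ 1.    -0.001  0.018] mean [-87.2 -33.3  69.9] dir angle 1.589
yellow 154 [[-86.7, -47.2, 115.3], [-67.1, -18.8, 121.5], [-49.8, 37.0, 130.3]]
  normal [ 0.412 -0.039 -0.911] mean [-67.4 -15.6 121.3] dir angle 0.425
```

View pics/s3c.png

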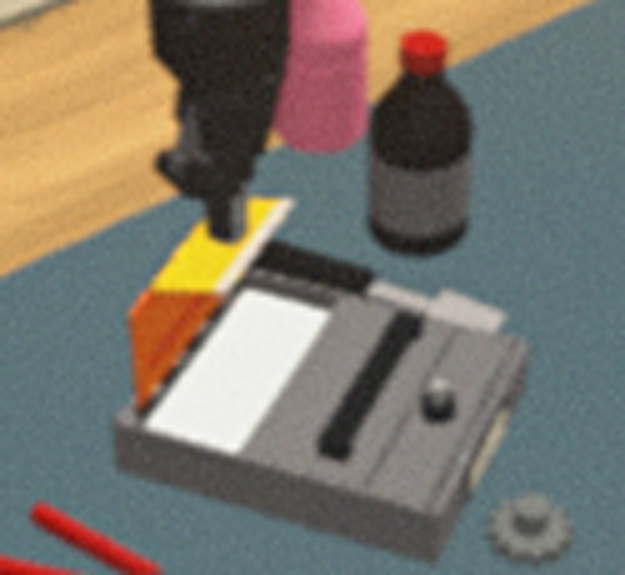

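Tongue bent by about 1.15 rad, with the flap still upright. I'll finish the bend, lift off and move back behind the flap.

>>> step_arm --deltas '[[[0,1,0.5,-6,0,0,0],[0,0,0,-6,0,0,0],[0,0,0,-1,0,0,0],[0,0,0,0,0,0,0],[0,0,0,20,0,0,0],[0,-5,-2.6,25,0,0,0]]]'

```text
clock: 3.32
eef_pos: [550.3, -160.4, 166.8]
tool_rot: [-3.138, 0.003, 0.485]
force: [0.2, 0.1, -0.1]
width: 0.3
```

```bash
python3 look.py 4
```

```text
3.3167 [[-65.8   0.2 166.8]] [-3.138e+00  3.000e-03  4.850e-01] [ 0.2   0.15 -0.08]
orange 181 [[-88.6, -68.7, 43.1], [-86.9, -40.9, 68.3], [-85.4, 6.5, 107.9]]
  normal [ 1.    -0.001  0.013] mean [-86.9 -38.3  70.8] dir angle 1.584
yellow 284 [[-86.2, -46.9, 112.1], [-67.0, -5.6, 114.5], [-48.1, 40.2, 116.8]]
  normal [0.012 0.007 1.   ] mean [-66.9  -4.7 114.5] dir angle 3.13
```

View pics/s4c.png

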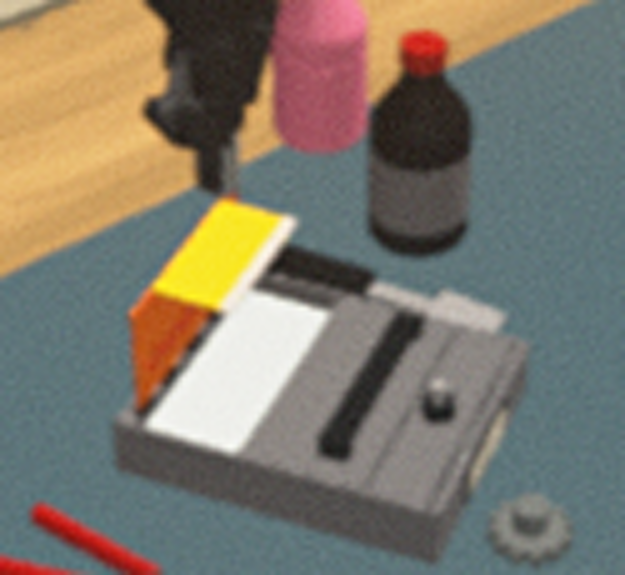

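Tongue now lies at about 1.57 rad bend, flap still upright (1.58). Going behind the flap and down.

>>> step_arm --deltas '[[[0,-25,-13,5,0,0,0],[0,-26,-13.5,0,0,0,0],[0,0,0,0,0,0,0],[0,0,0,-25,0,0,0],[0,0,0,-25,0,0,0],[0,0,0,-8,0,0,0],[0,8,4.2,-1,0,0,0],[0,0,0,0,0,0,0]]]'

```text
clock: 4.03
eef_pos: [510.2, -182.6, 114.3]
tool_rot: [-3.142, -0.001, 0.485]
force: [0.8, 0.3, 0.3]
width: 0.0
```

```bash
python3 look.py 5
```

```text
4.0333 [[-111.6   -0.9  114.3]] [-3.142e+00 -1.000e-03  4.850e-01] [0.81 0.32 0.31]
orange 183 [[-88.6, -68.8, 42.5], [-86.9, -41.3, 69.5], [-85.2, 18.7, 110.7]]
  normal [ 1.    -0.001  0.002] mean [-86.9 -36.2  71.5] dir angle 1.573
yellow 282 [[-85.3, -46.3, 111.7], [-66.7, -5.5, 114.5], [-47.7, 39.7, 117.2]]
  normal [0.007 0.001 1.   ] mean [-66.7  -4.5 114.4] dir angle 3.135
```

View pics/s5c.png

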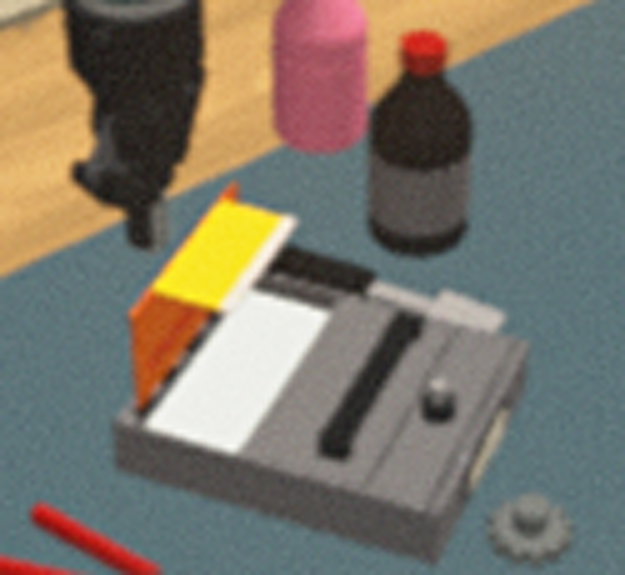

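>>> step_arm --deltas '[[[0,9.8,5.5,-1.3,0,0,0],[0,7.5,4.2,-1,0,0,0],[0,7,3.8,-1.5,0,0,0],[0,6.6,3.6,-2.6,0,0,0],[0,6.2,3.3,-3,0,0,0],[0,5.8,3,-4,0,0,0],[0,5.3,2.8,-5,0,0,0],[0,4,2.1,-4.5,0,0,0],[0,0,0,0,0,0,0]]]'

```text
clock: 4.83
eef_pos: [561.1, -154.2, 90.2]
tool_rot: [-3.141, -0.0, 0.485]
force: [-0.8, -0.3, 0.3]
width: 0.0
```

```bash
python3 look.py 6
```

```text
4.8333 [[-53.3   0.6  90.2]] [-3.141 -0.     0.485] [-0.81 -0.3   0.25]
orange 208 [[-81.6, -69.5, 49.0], [-55.5, -24.2, 72.3], [-36.0, 59.0, 90.0]]
  normal [ 0.665 -0.005 -0.747] mean [-56.7 -16.5  71.4] dir angle 0.728
yellow 284 [[-31.9, -43.6, 59.1], [-19.3, -2.8, 73.8], [-6.7, 40.0, 89.2]]
  normal [0.78  0.01  0.626] mean [-19.5  -3.   74. ] dir angle 2.247
```

View pics/s6c.png

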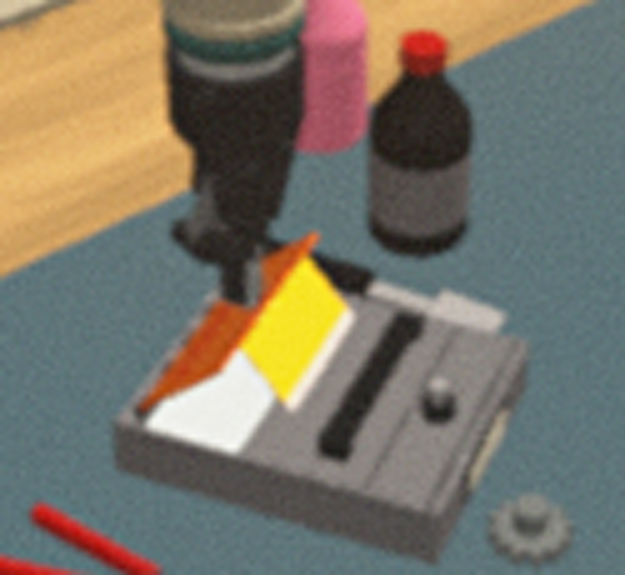

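Flap at 0.73 rad, tongue pointing down onto the deck short of the strap as wanted. Continuing to the insertion.

>>> step_arm --deltas '[[[0,4.5,2.2,-4.7,0,0,0],[0,3,1.5,-6.5,0,0,0],[0,2.2,1,-5,0,0,0],[0,1.5,0.7,-5,0,0,0],[0,0,0,0,0,0,0]]]'

```text
clock: 5.3
eef_pos: [572.0, -149.5, 69.1]
tool_rot: [-3.141, 0.0, 0.484]
force: [-1.3, -0.6, 0.2]
width: -0.1
```

```bash
python3 look.py 7
```

```text
5.3 [[-41.5  -0.2  69.1]] [-3.141  0.     0.484] [-1.33 -0.58  0.21]
orange 443 [[-83.1, -67.9, 44.5], [-48.3, -20.3, 56.2], [-21.6, 59.4, 66.1]]
  normal [ 0.328 -0.009 -0.945] mean [-50.1 -14.9  56. ] dir angle 0.334
yellow 343 [[-17.0, -47.4, 45.5], [2.1, -5.5, 54.4], [23.5, 40.3, 63.5]]
  normal [0.354 0.002 0.935] mean [ 2.  -4.1 54.4] dir angle 2.779
```

View pics/s7c.png

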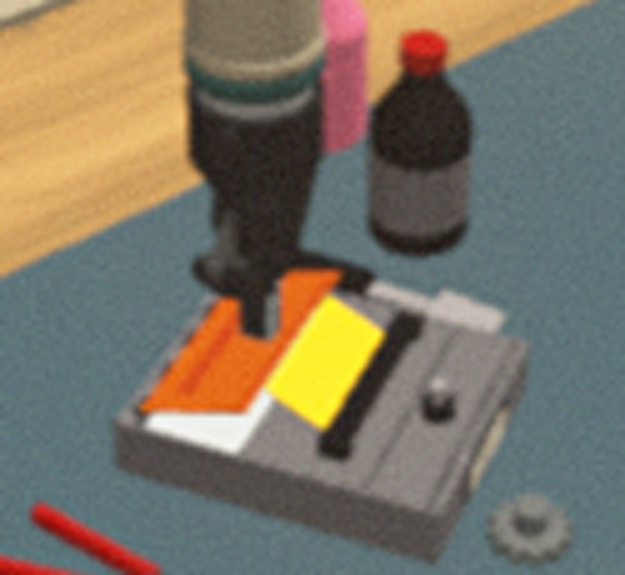

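The white edge has disappeared under the strap (tongue at about x = 24). Pressing flat.

>>> step_arm --deltas '[[[0,1.5,0.8,-5,0,0,0],[0,1,0.5,-5,0,0,0],[0,0,0,-4,0,0,0],[0,0,0,-3,0,0,0],[0,0,0,-2,0,0,0],[0,0,0,0,0,0,0]]]'

```text
clock: 5.85
eef_pos: [574.7, -148.6, 51.9]
tool_rot: [3.141, -0.001, 0.484]
force: [-0.8, -0.1, 7.3]
width: -0.1
```

```bash
python3 look.py 8
```

```text
5.85 [[-38.7  -0.7  51.9]] [ 3.141e+00 -1.000e-03  4.840e-01] [-0.82 -0.08  7.26]
orange 520 [[-83.3, -67.8, 39.9], [-45.7, -24.3, 43.2], [-17.7, 58.7, 47.1]]
  normal [ 0.009 -0.014 -1.   ] mean [-47.9 -18.4  44. ] dir angle 0.009
yellow 248 [[-13.5, -47.5, 39.9], [3.1, -7.5, 42.9], [23.8, 39.3, 53.8]]
  normal [ 0.203 -0.011 -0.979] mean [ 3.7 -5.8 43.9] dir angle 0.204
```

View pics/s8c.png

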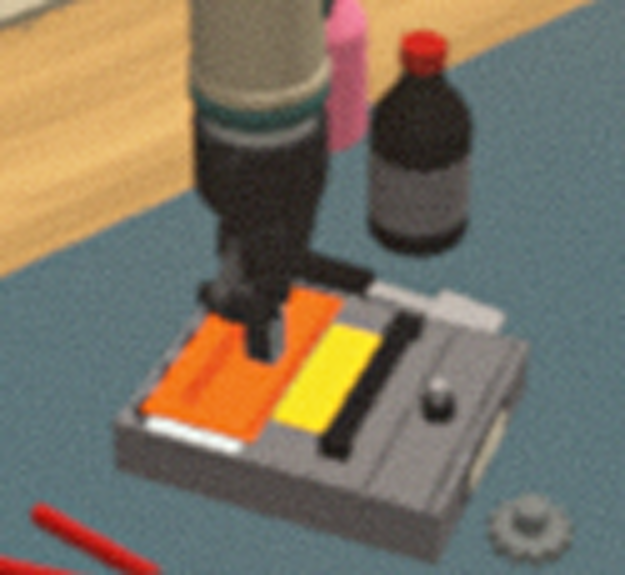

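Flap flat (0.01 rad) under 7 N. Retreating and checking.

>>> step_arm --deltas '[[[0,0,0,-1,0,0,0],[0,0,0,0,0,0,0],[0,0,0,10,0,0,0],[0,0,0,30,0,0,0],[0,-15,-8,40,0,0,0],[0,-25,-13,40,0,0,0],[0,-25,-13,40,0,0,0],[0,-25,-13,30,0,0,0],[0,0,0,0,0,0,0]]]'

```text
clock: 6.65
eef_pos: [489.9, -196.2, 232.1]
tool_rot: [3.135, -0.002, 0.478]
force: [0.3, -0.9, -0.4]
width: -0.1
```

```bash
python3 look.py 9
python3 - <<'E'
from h import *
grab('wrist','w9');grab('top','t9')
a=load('top0');b=load('t9')
sl=np.s_[130:250,225:355]
k=np.hstack([a['im'][sl],b['im'][sl]]);cv2.imwrite('pics/t9c.png',cv2.resize(k[:,:,::-1],None,fx=3,fy=3))
z=load('w9')
for uv in [(258,y) for y in range(0,120,8)]: print(uv,z['im'][uv[1],uv[0]],tocase(depthpts(z,uv)[0]).round(1))
# thumb/strap, case shift: strap centroid again
for z in (a,b):
    m=(cv2.cvtColor(z['im'],cv2.COLOR_RGB2HSV)[...,2]<75).astype(np.uint8);mm=m*0;mm[165:190,268:305]=m[165:190,268:305]
    n,l,st,ce=cv2.connectedComponentsWithStats(mm);i=1+np.argmax(st[1:,4]);print(st[i],ce[i])
E
```

```text
6.65 [[-135.9   -3.5  232.1]] [ 3.135e+00 -2.000e-03  4.780e-01] [ 0.32 -0.88 -0.38]
orange 685 [[-83.2, -67.0, 40.2], [-50.2, -6.5, 43.3], [-18.3, 61.9, 46.5]]
  normal [0.006 0.003 1.   ] mean [-50.4  -5.1  43.3] dir angle 3.136
yellow 250 [[-13.7, -48.1, 39.9], [3.1, -6.5, 43.2], [23.1, 39.7, 53.3]]
  normal [ 0.176 -0.007 -0.984] mean [ 3.4 -5.8 43.9] dir angle 0.177
(258, 0) [41 42 42] [[25.6 -7.  53.6]]
(258, 8) [226 201  86] [[21.4 -7.2 44.1]]
(258, 16) [228 205  87] [[14.3 -7.2 44.8]]
(258, 24) [228 205  87] [[ 7.6 -7.2 44. ]]
(258, 32) [228 204  86] [[ 0.8 -7.2 43.1]]
(258, 40) [228 205  87] [[-6.5 -7.2 44.6]]
(258, 48) [183 160  86] [[-13.5  -7.2  43.9]]
(258, 56) [188  91  53] [[-21.   -7.1  45.8]]
(258, 64) [212 116  61] [[-28.1  -7.2  44.7]]
(258, 72) [212 115  60] [[-35.4  -7.1  45.1]]
(258, 80) [212 116  60] [[-42.7  -7.2  43.6]]
(258, 88) [211 115  60] [[-50.2  -7.2  43.6]]
(258, 96) [210 114  59] [[-57.8  -7.1  45. ]]
(258, 104) [199  96  54] [[-65.5  -7.1  44.7]]
(258, 112) [210 113  58] [[-73.2  -7.1  44.3]]
[272 169  29  17 116] [285.9137931  176.95689655]
[272 169  29  17  93] [285.64516129 176.67741935]
```

View pics/w9.png

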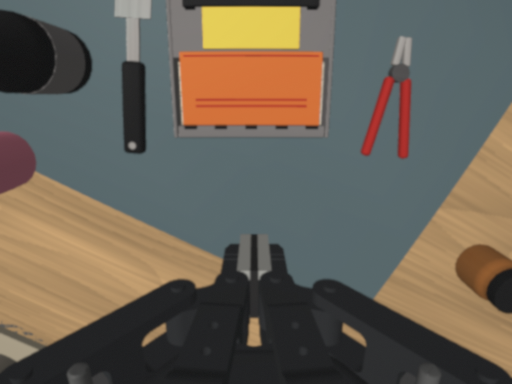

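View pics/t9c.png

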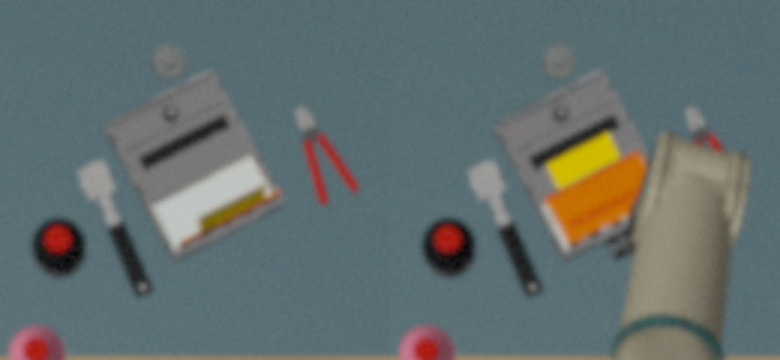

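View pics/s9c.png

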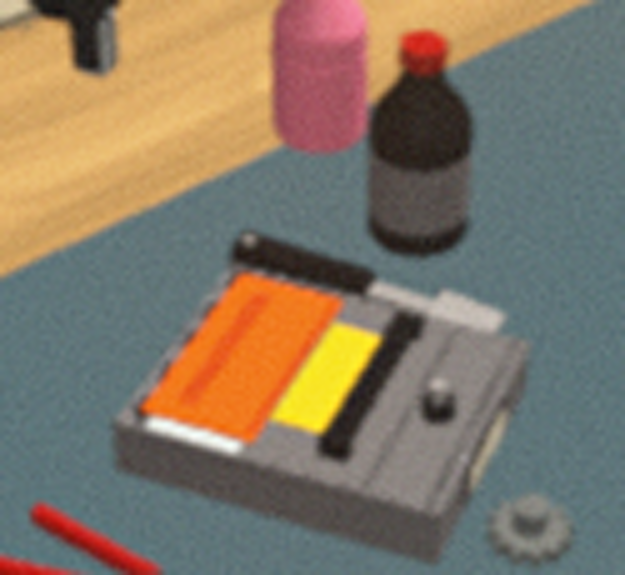

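The flap and tongue lie flat (about z = 44), with the tongue running straight in under the strap at wrist (258,5). The case and its neighbours have not moved between the two top views. Handing in.

```bash
python3 -c "
from cell import ctrl
print(ctrl.finish_job())"
```

```text
the job is handed in; nothing more can be done
None
```

The case is closed and the job is handed in, at about 6.8 s of the 48 s allowed. With shut fingers I bent the tongue to about 1.57 rad and pushed the flap over from behind. Its edge landed on the deck short of the strap and slid in beneath it. I then pressed the flap flat with about 7 N and backed the arm off.

- **Flap:** it measured within 0.01 rad of flat after the arm let go.
- **Tongue:** it lies level at about z = 44 mm up to the strap, with its white edge hidden beneath. From the geometry the edge is about 14 mm in, since I could not see it directly.
- **Case:** it moved by less than about half a pixel in the top view, roughly 2 mm or less.
- **Other things:** the thumbscrew, scraper, bottles and gear look unmoved. The arm partly hid the cutters in the last top view, but they look undisturbed in the wrist view.
- **One check disagreed:** a plane fit to the yellow pixels gave a tilt of 0.18 rad. Depth pixels from the strap's edge had mixed in, and the wrist depths show the tongue level.

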